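# Stand and press home the last two feet of an upturned cabinet base

### The job

Push the white board offcut clear of both foot sockets, leaving it lying flat on top of the upturned cabinet base. Then take the loose foot from its sloping rest and stand it upright, tenon down, in the socket that was covered, and press both this foot and the one already standing in the other socket straight down until their flanges are fully home on the wood. Do not knock over the standing foot, and leave the other things on the bench where they are.

Things in the scene. Friction and masses are not known exactly. Their poses are not given: they have to be found in the camera images.
- base_unit: upturned cabinet base: wooden slab 200 (own x) x 280 (own y) x 60 mm (z), fixed on the bench; origin under its centre. Two foot sockets in its top at x -50, y +100 and -100 mm; at x +65, y +/-100 mm two feet already fitted (fixed, 40 mm flange, 30 mm shaft, tops 108 mm above the slab). A light wood strip marks its -x face.
- socket_left (a point): centre of the mouth of the socket at the unit's +y side, level with the slab's top; axes as the unit's. The socket is a black plastic cup in the slab: outside 30 mm, bore 22 mm, 20 mm deep to its floor, no chamfer, rim level with the slab's top at the start.
- socket_right (a point): the same for the socket at the unit's -y side, with the same kind of cup
- cup_left (a joint): how far the left socket's cup has sunk (m): 0 at the start, rim level with the slab; it fits tightly, holds still below about 10 N, and pushed harder slides straight down (up to 0.014) and stays. A foot standing on the cup's floor has its flange's underside 12 mm above the slab; home, the flange meets the slab and the cup has sunk 0.012.
- cup_right (a joint): the same for the right socket's cup
- foot_loose: beech furniture foot, 140 mm long, 0.1 kg: tenon 20 mm dia x 32 mm (no chamfer), flange 40 mm dia x 8 mm, plain shaft 30 mm dia x 100 mm, flat felted top. Origin: centre of the tenon's free end; own z runs from there to the top. At the start it leans in the rest, tenon down, 35 degrees from vertical; the upper 50 mm of shaft is free all round.
- foot_loose_shoulder (a point): on this foot's axis at the underside of its flange, 32 mm from the tenon's end
- foot_standing: beech furniture foot, 140 mm long, 0.1 kg: tenon 20 mm dia x 32 mm (no chamfer), flange 40 mm dia x 8 mm, plain shaft 30 mm dia x 100 mm, flat felted top. Origin: centre of the tenon's free end; own z runs from there to the top. At the start it stands loose and upright in either one of the sockets, not pressed home.
- foot_standing_shoulder (a point): on this foot's axis at the underside of its flange, 32 mm from the tenon's end
- offcut: loose flat white-faced board offcut 90 (x) x 110 (y) x 18 mm (z), about 0.12 kg, lying flat on the unit over the socket that is still empty, hiding it; too wide to grasp. Origin under its centre. It overhangs the unit's end a little.
- rest: fixed wooden rest, plate 130 x 75 mm, with a V cradle 40 mm wide, up to 105 mm high; origin under it. The tenon's end starts 35 mm along the rest's +x and 35 mm up; its top leans to the rest's -x. The cradle carries the shaft 60 to 88 mm from the tenon's end: lift straight up, as along the foot's axis the flange would catch under it.
- glue_bottle: white glue bottle with red label and cap, 56 mm across, 170 mm tall, standing at the far side of the bench; origin under its base. Leave alone.
- screwdriver: screwdriver lying near the robot at the left. Leave alone.
- hammer: hammer lying at the right. Leave alone.
- tape_roll: yellow disc-shaped tape, 70 mm across, 24 mm high, lying flat at the left. Leave alone.
Not all that is in view belongs to the job. What is shaped like the foot_loose but pink or yellow is not meant. Of the things shaped like the offcut, the white one is meant.

How it is judged:
On the way, in this order (a step that is already met when the one before it is completed fails the run):
1. the offcut is clear of both sockets (its centre more than 62 mm from each), flat on the unit (horizontal distance between offcut and socket_left above 0.062 m and horizontal distance between offcut and socket_right above 0.062 m and z of offcut in the frame of base_unit between 0.056 and 0.066 m and angle between offcut's own z axis and vertical below 0.06 rad), for 0.2 s.
2. the loose foot stands upright with its tenon in the socket ((horizontal distance between foot_loose and socket_left below 0.004 m or horizontal distance between foot_loose and socket_right below 0.004 m) and z of foot_loose in the frame of base_unit below 0.045 m and angle between foot_loose's own z axis and vertical below 0.12 rad), for 0.2 s.
At the end, for the whole second after the job is handed in: Both feet are upright (within 0.06 rad) and at rest in the two sockets, axis within 4 mm of the socket's, the underside of the flange within 3 mm of the slab's top; the offcut lies flat on the unit with its centre more than 62 mm from both sockets (all of step 1 and (horizontal distance between foot_loose_shoulder and socket_left below 0.004 m or horizontal distance between foot_loose_shoulder and socket_right below 0.004 m) and z of each of foot_loose_shoulder, foot_standing_shoulder in the frame of base_unit below 0.063 m and angle between each of foot_loose, foot_standing's own z axis and vertical below 0.06 rad and linear speed of each of foot_loose, foot_standing below 0.02 m/s and (horizontal distance between foot_standing_shoulder and socket_left below 0.004 m or horizontal distance between foot_standing_shoulder and socket_right below 0.004 m)); the robot touches nothing.
It fails at once if the standing foot is knocked over (tilted by more than 0.4 rad) (angle between foot_standing's own z axis and vertical above 0.4 rad).
It fails at once if another thing on the bench (glue bottle, screwdriver, hammer, tape) is moved by more than 30 mm (distance of any of glue_bottle, screwdriver, hammer, tape_roll from where it was at the start of the episode above 0.03 m).
It also fails if it takes over 64 s, if anything falls off the work surface, if the arm or the gripper's body presses on something with over 40 N, if the wrist force passes 120 N, or if a joint passes its speed limit or range.

### The arm

A 6-joint arm with a two-finger parallel gripper is mounted at the origin on the work surface. World frame = base frame: x ahead of the robot, y to its left, z up, the work surface at z = 0. Lengths are in m, angles in rad, forces in N, time in s.
With the tool pointing down it reaches from about 0.35 to 0.725 m from the base axis. Payload 6 kg.
Tool frame: the origin (TCP) lies midway between the tips of the shut fingers; the grasp point (between the pads) lies 19 mm behind it; z points along the fingers, y is the line along which they close (so a half turn about z gives the same grasp; the last joint's range is limited). The gripper opens to 85 mm and grips with 20 to 120 N. Pads are 22 mm wide; open, the fingers measure 114 mm over their backs; the gripper's body (76 mm by 85 mm) begins 54 mm behind the grasp point. The pads swing forward as they close: fully open they stand 13 mm farther back than shut.
Start: joints at [1.6, 0.04, 0.085, 0, -1.615, -0.334], TCP at [0.18, 0.572, 0.231] pointing down, gripper open.
Joint ranges: [-2.56, 2.56], [-1.29, 2.01], [-1.08, 1.49], [-3.29, 1.98], [-2.81, -0.18], [-2.99, 2.99]. Speed limits (rad/s): [2.57, 2.57, 3.01, 3.14, 3.14, 3.14].

### API

Orientations are given as [roll, pitch, yaw] about the fixed x, y, z axes, in that order (R = Rz(yaw) Ry(pitch) Rx(roll)).
In Python, from plant import r, solve_ik, imaging gives the robot as it stands. Calls block until the motion is done:
- r.movep(position, orientation): joint-space move of the TCP to a pose.
- r.servo_line(position, rate=0.15, rotation=None): straight line of the TCP; rotation=None keeps the orientation; rate is the mean speed in m/s.
- r.set_joints(angles): joint-space move.
- r.move_gripper(opening, grip_force=None): finger opening in m; grip_force is the grip in N (None keeps the last); returns when the fingers have stopped.
- r.pause(seconds).
- solve_ik(position, orientation): joint angles nearest the present ones, or None.
- imaging.read_camera(name): name is "scene" or "side" or "wrist"; returns the picture (480x640x3 uint8, blue, green, red); there is no depth.
- imaging.get_calibration(name): a dict with "fovy" (degrees; the focal length in pixels is half the picture's height over the tangent of half this angle, whatever the lens; pixels are square), "cx", "cy" (the principal point, pixels), "T" (4x4, takes a point from camera to world coordinates); the wrist camera has in their place "hand_eye" (4x4, takes a point from camera to tool coordinates, whose origin is the TCP and whose axes are the flange's). Camera axes: x right, y down, z forward; pixel columns grow to the right and rows downward; lengths in m; the calibration is good to about 2 mm. A picture is of the moment at which its call begins: read the wrist's pose just before it. get_calibration takes no time and is no camera call.
A pose or a line that the arm cannot do raises r.PlanningError and nothing moves.
- r.close_job(): hands the job in; it is judged then, once.
Readings, each from a call of its own:
- r.read_time(): time.
- r.read_joint_positions(): joint angles.
- r.read_joint_velocities(): joint speeds.
- r.read_tau(): joint torques, N m.
- r.read_tcp_pos(): TCP position.
- r.read_tcp_rot(): TCP orientation.
- r.read_contact_force(): force on the tool from outside, world axes, zero at the start.
- r.read_wrist_torque(): the same for the moment, N m.
- r.read_grip_width(): finger opening in m.
- r.read_grip_force(): force on a finger pad.
Only numpy, scipy, OpenCV 4.12 (cv2) and the standard library are available. Lean on these libraries where they do the work, as an engineer would, in place of code of your own. Each camera call takes 0.05 s, during which the arm holds its last target. There are 200 camera calls.

## Working session

There is one attempt and no reset: what is moved stays moved. The work goes in short steps, each a Python script; the robot and the scene stay as the last script left them, time stands still between calls to the robot, and variables do not carry over. Pictures are saved under pics/ and viewed, at most 10 in all, crops included, and the job is handed in when it is done.

```bash
ls; mkdir -p pics; python3 - <<'E'
from plant import r, solve_ik, imaging
import cv2,numpy as np
np.set_printoptions(precision=4,suppress=True)
for n in("scene","side"):
    cv2.imwrite(f"pics/{n}0.png",imaging.read_camera(n)); print(n,imaging.get_calibration(n))
print(imaging.get_calibration("wrist"),r.read_tcp_pos(),r.read_tcp_rot(),r.read_time())
E
```

```text
pics
scene {'fovy': 53.464365005306774, 'cx': 323.1859364643462, 'cy': 238.99464880644487, 'T': array([[ 0.2234,  0.7508, -0.6216,  1.2518],
       [ 0.9747, -0.1696,  0.1455, -0.1925],
       [ 0.0038, -0.6384, -0.7697,  0.959 ],
       [ 0.    ,  0.    ,  0.    ,  1.    ]])}
side {'fovy': 46.87440490279569, 'cx': 319.89484974567995, 'cy': 227.49421826362084, 'T': array([[ 0.963 , -0.135 ,  0.2331,  0.1401],
       [-0.2692, -0.5119,  0.8157, -1.3632],
       [ 0.0092, -0.8483, -0.5294,  0.9587],
       [ 0.    ,  0.    ,  0.    ,  1.    ]])}
{'fovy': 60.50274673038572, 'cx': 320.2988160460757, 'cy': 241.67104918442422, 'hand_eye': array([[ 0.    , -0.96  , -0.2801,  0.0708],
       [ 1.    ,  0.0003, -0.0007,  0.0001],
       [ 0.0007, -0.2801,  0.96  , -0.1424],
       [ 0.    ,  0.    ,  0.    ,  1.    ]])} [0.1799 0.5721 0.2304] [ 3.1401 -0.0001 -0.3047] 0.1
```

View pics/scene0.png

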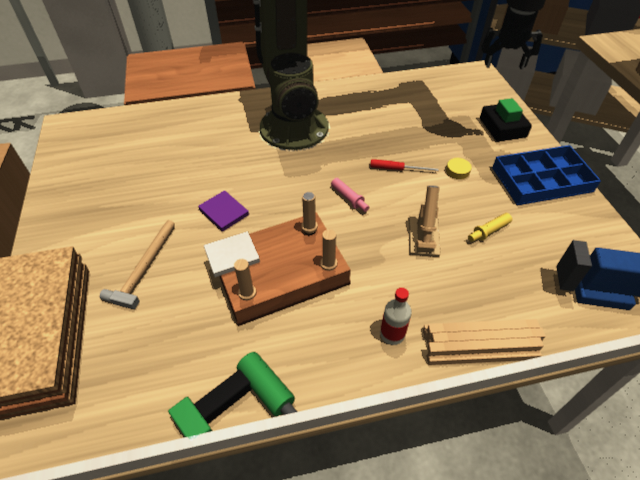

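View pics/side0.png

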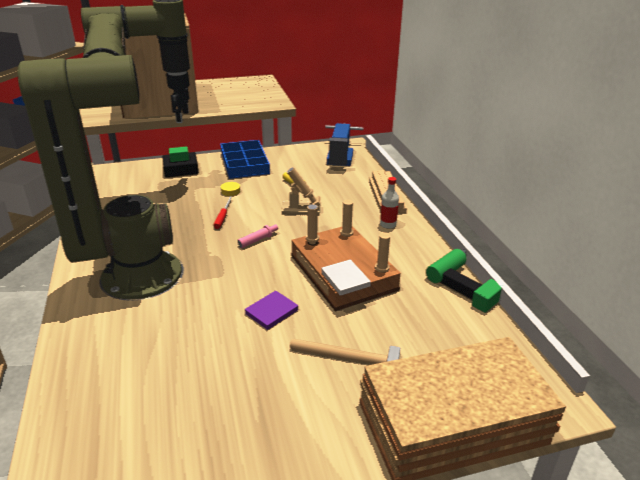

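The scene view shows the slab around (280,265) px. The white offcut at (232,252) covers the -y (right) socket. The standing foot is at (309,212), the fitted feet at (245,278) and (329,250), and the loose foot in its rest at (430,220). Next I get rough positions and look from the wrist.

```bash
cat > h.py <<'E'
from plant import r, solve_ik, imaging
import cv2,numpy as np
from scipy.spatial.transform import Rotation as Ro
np.set_printoptions(precision=4,suppress=True)
def cam(n,pose=None):
    c=imaging.get_calibration(n); f=240/np.tan(np.radians(c["fovy"]/2))
    T=c.get("T")
    if T is None:
        W=np.eye(4); W[:3,:3]=Ro.from_euler("xyz",pose[1]).as_matrix(); W[:3,3]=pose[0]; T=W@c["hand_eye"]
    return T,f,c["cx"],c["cy"]
def ray(C,uv):
    T,f,cx,cy=C; d=T[:3,:3]@[(uv[0]-cx)/f,(uv[1]-cy)/f,1]; return T[:3,3],d/np.linalg.norm(d)
def onz(C,uv,z):
    o,d=ray(C,uv); return o+d*(z-o[2])/d[2]
def proj(C,p):
    T,f,cx,cy=C; q=T[:3,:3].T@(np.array(p)-T[:3,3]); return np.array([cx+f*q[0]/q[2],cy+f*q[1]/q[2]])
def cross(C1,a,C2,b):
    o1,d1=ray(C1,a);o2,d2=ray(C2,b); s=np.linalg.lstsq(np.c_[d1,-d2],o2-o1,rcond=None)[0]
    p,q=o1+d1*s[0],o2+d2*s[1]; return (p+q)/2,np.linalg.norm(p-q)
def snap(name):
    p=(np.array(r.read_tcp_pos()),np.array(r.read_tcp_rot())); im=imaging.read_camera("wrist")
    cv2.imwrite(f"pics/{name}.png",im); np.save(f"pics/{name}.npy",np.r_[p[0],p[1]]); return im,cam("wrist",p)
def wcam(name):
    a=np.load(f"pics/{name}.npy"); return cv2.imread(f"pics/{name}.png"),cam("wrist",(a[:3],a[3:]))
E
python3 - <<'E'
from h import *
S=cam("scene");D=cam("side")
for n,uv,z in [("slabR",(206,250),.06),("slab+y-x",(318,216),.06),("slab +y+x",(349,268),.06),("slab -y+x",(236,312),.06),("fixL top",(329,233),.168),("fixR top",(241,263),.168),("stand top",(308,195),.18),("offcut",(232,252),.078),("rest",(425,248),0.01)]:
    print(n,onz(S,uv,z))
print("loose top",cross(S,(432,188),D,(294,172)))
print("stand top",cross(S,(308,195),D,(313,208)))
for yaw in (0,.2,-.2,1.57,-1.57): print(yaw,solve_ik([.5,-.1,.32],[np.pi,0,yaw]))
E
```

```text
slabR [ 0.4971 -0.3048  0.06  ]
slab+y-x [ 0.4484 -0.0184  0.06  ]
slab +y+x [0.6247 0.0166 0.06  ]
slab -y+x [ 0.6849 -0.2534  0.06  ]
fixL top [ 0.5992 -0.0268  0.168 ]
fixR top [ 0.6383 -0.2232  0.168 ]
stand top [ 0.4868 -0.0499  0.18  ]
offcut [ 0.5317 -0.2435  0.078 ]
rest [0.5716 0.2336 0.01  ]
loose top (array([0.506 , 0.2489, 0.1492]), np.float64(0.011628220620358324))
stand top (array([ 0.4911, -0.0523,  0.1799]), np.float64(0.00750559582802722))
0 [ 0.1982 -0.1707  0.0465  0.     -1.788   1.3726]
0.2 [ 0.1982 -0.1707  0.0465  0.     -1.788   1.5726]
-0.2 [ 0.1982 -0.1707  0.0465  0.     -1.788   1.1726]
1.57 [ 0.1982 -0.1707  0.0465  0.     -1.788   2.9426]
-1.57 [ 0.1982 -0.1707  0.0465  0.     -1.788  -0.1974]
```

```bash
python3 - <<'E'
from h import *
r.movep([.56,.24,.33],[np.pi,0,.1]); r.pause(.2); snap("rest")
r.movep([.56,-.14,.33],[np.pi,0,.196]); r.pause(.2); snap("unit"); print(r.read_time())
a=cv2.imread("pics/rest.png");b=cv2.imread("pics/unit.png")
cv2.imwrite("pics/both.png",cv2.resize(np.vstack([a,b]),(400*1,600)))
E
```

```text
3.8833
```

View pics/rest.png

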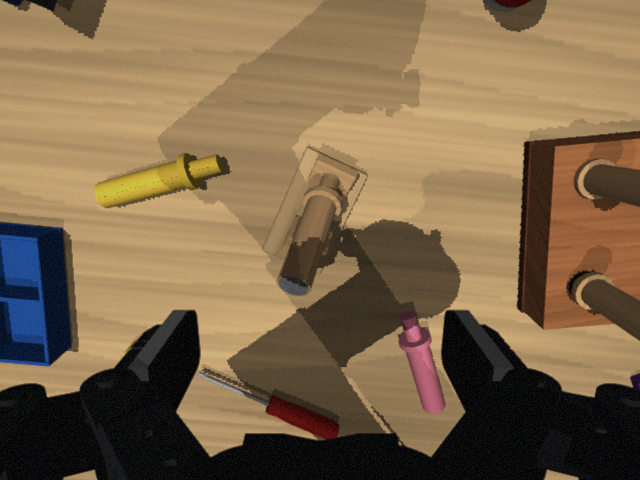

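View pics/unit.png

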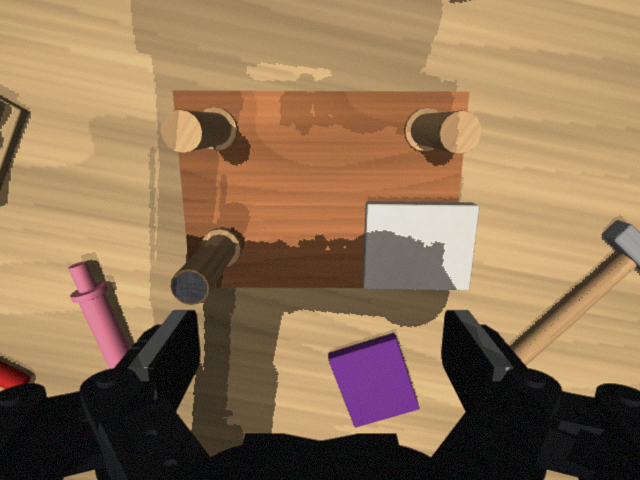

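The rest view shows the loose foot with its top at (293,286) and flange at (322,197), plus rest plate corners at (314,147) and (367,173). The unit view shows offcut corners at (367,203), (478,205), (470,290) and (365,289), fitted-foot tops at (183,131) and (460,131), and the standing top at (191,287).

```bash
python3 - <<'E'
from h import *
_,U=wcam("unit");_,R=wcam("rest");S=cam("scene")
fL=onz(U,(183,131),.168);fR=onz(U,(460,131),.168);st=onz(U,(191,287),.18)
d=fL-fR; yaw=np.arctan2(-d[0],d[1]); c=(fL+fR)[:2]/2; ex=np.array([np.cos(yaw),np.sin(yaw)]);ey=np.array([-ex[1],ex[0]])
o=c-.065*ex; print("fixed",fL,fR,np.linalg.norm(d),"yaw",yaw,"unit",o,"st",st,"socL",o-.05*ex+.1*ey,"socR",o-.05*ex-.1*ey)
for p in [(174,92),(468,92)]:
    q=onz(U,p,.06)[:2]-o; print("slab corner local",q@ex,q@ey)
for p in [(367,203),(478,205),(470,290),(365,289)]:
    q=onz(U,p,.078)[:2]-o; print("offcut corner local",q@ex,q@ey)
t=onz(R,(293,286),.150); fl=onz(R,(322,200),.065); print("loose top",t,"flange",fl)
p1=onz(R,(314,147),.01);p2=onz(R,(367,173),.01);p3=onz(R,(264,249),.01);print("plate",p1,p2,p3,np.linalg.norm(p1-p2),np.linalg.norm(p1-p3))
# mask of wood foot top in scene for cross-check
print("proj top in scene",proj(S,t))
E
```

```text
fixed [ 0.6042 -0.03    0.168 ] [ 0.643 -0.224  0.168] 0.19784450020628208 yaw 0.19743148248560694 unit [ 0.5599 -0.1398] st [ 0.4913 -0.0518  0.18  ] socL [ 0.4912 -0.0515] socR [ 0.5305 -0.2477]
slab corner local 0.09828105907511187 0.1389835163951772
slab corner local 0.09826451635888767 -0.1384223516941423
offcut corner local -0.004446692661652576 -0.04446539086943711
offcut corner local -0.006405930527554855 -0.1524704939457787
offcut corner local -0.09556762439329956 -0.15376911759946887
offcut corner local -0.0944840556472386 -0.04525936416133944
loose top [0.4956 0.2575 0.15  ] flange [0.5554 0.2388 0.065 ]
plate [0.6029 0.2523 0.01  ] [0.5807 0.1907 0.01  ] [0.4804 0.2995 0.01  ] 0.06545605301649227 0.13129109358119784
proj top in scene [432.8532 186.5384]
```

```bash
cat >> h.py <<'E'
O=np.array([.5599,-.1398]);YAW=.1974;EX=np.array([np.cos(YAW),np.sin(YAW)]);EY=np.array([-EX[1],EX[0]])
def L(x,y,z): return [*(O+x*EX+y*EY),z]
E
python3 - <<'E'
from h import *
rot=[np.pi,0,YAW-np.pi/2]
r.move_gripper(.04)
r.movep(L(-.05,-.195,.25),rot)
r.servo_line(L(-.05,-.195,.065),rate=.15)
for y in (-.14,-.11,-.076):
    r.servo_line(L(-.05,y,.065),rate=.06); print(r.read_contact_force())
r.servo_line(L(-.05,-.10,.065),rate=.1)
r.servo_line(L(-.05,-.12,.30),rate=.25)
r.movep(L(0,0,.33),[np.pi,0,YAW]); r.pause(.2); snap("unit2"); print(r.read_time())
E
```

```text
[ 0.3869 -0.348  -0.0666]
[ 0.1274  0.0149 -0.7919]
[-0.2031  0.0755  0.3444]
12.2833
```

View pics/unit2.png

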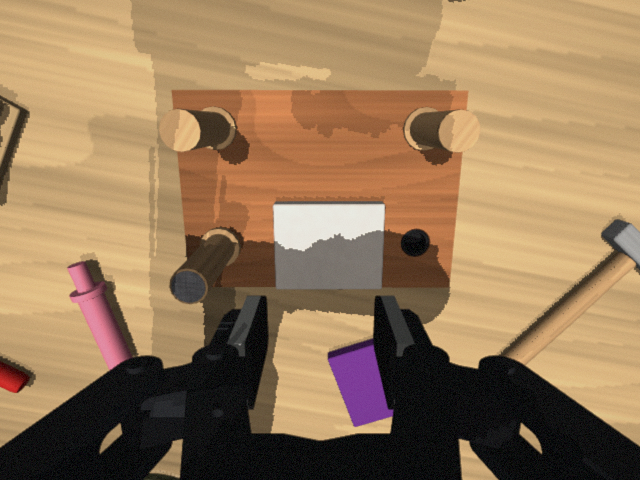

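The board now lies between the sockets, and the right socket mouth shows at (415,243). Next I check these positions and go to the pre-grasp pose along the foot's axis.

```bash
cat >> h.py <<'E'
def graspdir(psi): # tool pose axes along leaning foot
    rot=[np.pi,-np.radians(35),psi]; return rot,Ro.from_euler("xyz",rot).as_matrix()[:,2]
E
python3 - <<'E'
from h import *
_,U=wcam("unit2")
q=onz(U,(415,243),.06)[:2]; print("socR seen",q,(q-O)@EX,(q-O)@EY)
for p in [(274,203),(385,203),(383,288),(276,288)]:
    v=onz(U,p,.078)[:2]-O; print("off",v@EX,v@EY)
psi=-.34; rot,d=graspdir(psi); top=np.array([.4956,.2575,.150]); print(d)
print(solve_ik(top+d*.04,rot),solve_ik(top+d*.04,[np.pi,np.radians(35),psi+np.pi]))
r.move_gripper(.085)
r.movep(top-d*.07,rot); r.pause(.2); snap("pre"); print(r.read_tcp_pos(),r.read_time())
E
```

```text
socR seen [ 0.5292 -0.2468] -0.051096515276233274 -0.09887198960234189
off -0.0051398896703747175 0.04493561666891193
off -0.005244167100295514 -0.06287376654037484
off -0.09415847048318154 -0.06462853507912562
off -0.09406771671873294 0.04577120157043568
[ 0.5407 -0.1913 -0.8192]
[ 1.1051 -0.3003 -0.7616  0.6815 -1.1274 -0.1818] [ 1.1051 -0.3003 -0.7616  0.6815 -1.1274  2.9598]
[0.4581 0.2705 0.2075] 14.6917
```

View pics/pre.png

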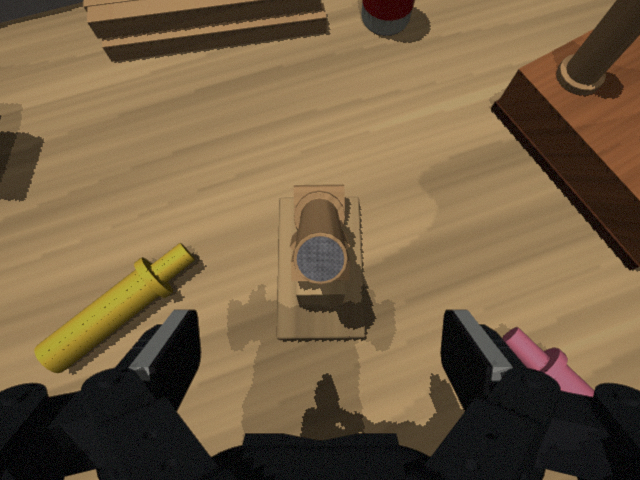

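The top centre is at (321,259) and the flange at (319,205), with the cradle square in the picture, so the tool lines up well. Next I grasp and lift straight up.

```bash
python3 - <<'E'
from h import *
im,P=wcam("pre"); psi=-.34; rot,d=graspdir(psi); top=np.array([.4956,.2575,.150])
print(proj(P,top),proj(P,top+d*.1))
q=onz(P,(321,259),.150); print(q)
top=q
r.servo_line(top-d*.05,rate=.1)
r.servo_line(top+d*.042,rate=.1)
r.move_gripper(.0,grip_force=60); r.pause(.2)
print(r.read_grip_width(),r.read_grip_force(),r.read_contact_force(),r.read_tcp_pos())
p=np.array(r.read_tcp_pos()); np.save("grasp.npy",p)
r.servo_line(p+[0,0,.15],rate=.12); print(r.read_grip_width(),r.read_contact_force(),r.read_time())
E
```

```text
[319.772 258.268] [319.9401 217.2548]
[0.495 0.257 0.15 ]
0.028556663420268698 59.25403118133545 [-1.3474  2.585   2.671 ] [0.5179 0.2496 0.1162]
0.02833913642259281 [-0.5976 -0.1719 -1.8705] 18.275
```

```bash
python3 - <<'E'
from h import *
rot=[np.pi,0,YAW]
r.movep([.52,.20,.33],rot); 
r.movep([*(O-.0505*EX-.0995*EY),.33],rot)
r.servo_line([*(O-.0505*EX-.0995*EY),.178],rate=.12); r.pause(.3)
im,W=snap("hov"); p=np.array(r.read_tcp_pos()); print(p,r.read_tcp_rot(),r.read_contact_force(),r.read_time())
print("tenon end exp",proj(W,p-[0,0,.098]),"shoulder",proj(W,p-[0,0,.066]),"socket",proj(W,[*(O-.0505*EX-.0995*EY),.06]))
S=imaging.read_camera("scene");D=imaging.read_camera("side");cv2.imwrite("pics/sh.png",S);cv2.imwrite("pics/dh.png",D)
u=proj(cam("scene"),p-[0,0,.08]).astype(int);v=proj(cam("side"),p-[0,0,.08]).astype(int);print(u,v)
cr=lambda I,c:cv2.resize(I[c[1]-45:c[1]+45,c[0]-45:c[0]+45],(400,400),interpolation=cv2.INTER_CUBIC)
cv2.imwrite("pics/hov3.png",cv2.resize(np.hstack([cv2.resize(im[60:360,220:520],(400,400)),cr(S,u),cr(D,v)])[:,:1200],(800,267)))
cv2.imwrite("pics/hovc.png",cv2.resize(im[80:380,200:600],(800,600)))
E
```

```text
[ 0.53   -0.2473  0.1782] [ 3.1415 -0.0002  0.1974] [-0.1207  0.0664 -1.1568] 22.6667
tenon end exp [320.5739 242.9067] shoulder [320.5846 259.8016] socket [320.545  234.3221]
[229 246] [345 267]
```

View pics/hovc.png

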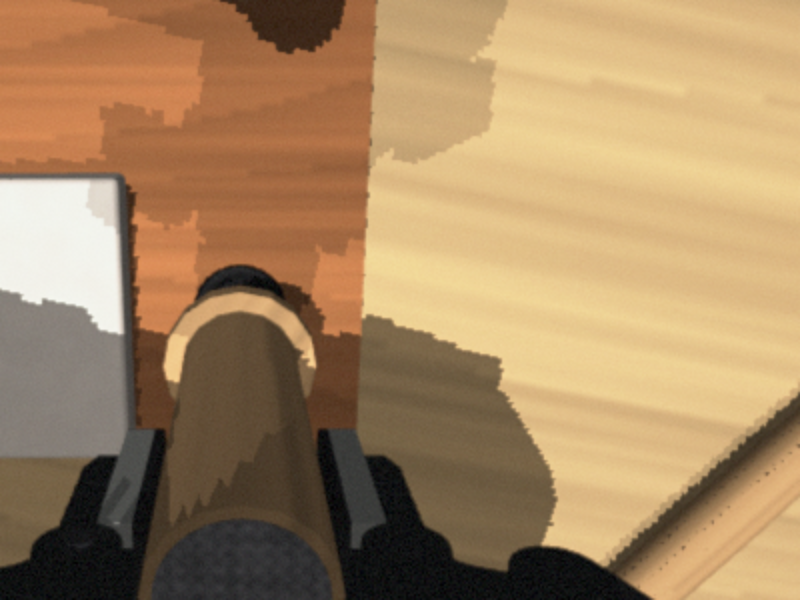

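View pics/hov3.png

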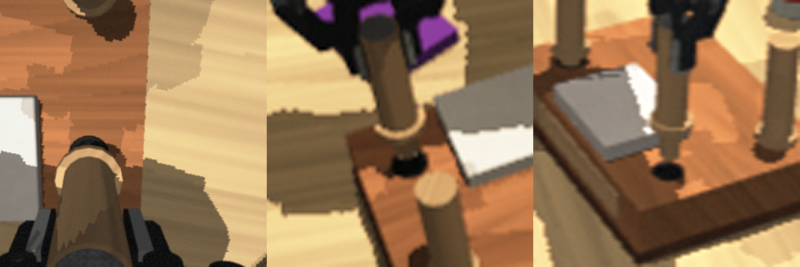

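```bash
python3 - <<'E'
from h import *
_,W=wcam("hov"); p=np.array([.53,-.2473,.1782]); e=np.r_[EX,0]
print("flange front edge upper/lower",proj(W,p-[0,0,.058]+.02*e),proj(W,p-[0,0,.066]+.02*e)," seen row 224; side pts",proj(W,p-[0,0,.058]+.02*np.r_[EY,0]), "top front edge",proj(W,p+[0,0,.042]+.015*e), "seen row",80+520/2)
for n,o,off in(("scene",(184,201),267),("side",(300,222),533)):
    C=cam(n)
    for k,z in(("top",.042),("shaftbase",-.058),("tenonend",-.098)):
        print(n,k,(proj(C,p+[0,0,z])-o)*2.963+[off,0])
    print(n,"socket",(proj(C,[p[0],p[1],.06])-o)*2.963+[off,0])
E
```

```text
flange front edge upper/lower [320.6644 227.1412] [320.6584 223.3713]  seen row 224; side pts [281.8911 264.7328] top front edge [320.8018 335.0617] seen row 340.0
scene top [375.1252  27.3712]
scene shaftbase [396.1886 116.3842]
scene tenonend [403.8012 148.5551]
scene socket [407.4884 164.1368]
side top [672.4153  19.3166]
side shaftbase [668.428  115.5087]
side tenonend [666.9136 152.0406]
side socket [666.1654 170.0912]
```

The picture and the projections agree within about 1 mm. Next I do a guarded descent, with a small search if the tenon meets the rim.

```bash
cat > ins.py <<'E'
from h import *
t=np.array(r.read_tcp_pos()); f0=r.read_contact_force()[2]
r.servo_line([t[0],t[1],.164],rate=.08)
offs=[(0,0)]+[(a*np.cos(b),a*np.sin(b)) for a in(.001,.002) for b in np.arange(0,6.2,np.pi/4 if a>.0015 else np.pi/2)]
z=.164; i=0; xy=t[:2].copy()
while z>.137 and i<len(offs):
    z-=.0015; r.servo_line([*xy,z],rate=.03); F=np.array(r.read_contact_force())
    if F[2]-f0>5:
        if z<.147: break
        print("blocked",z,F,offs[i]); z+=.003; r.servo_line([*xy,z],rate=.03); i+=1
        if i<len(offs): xy=t[:2]+offs[i][0]*EX+offs[i][1]*EY; r.servo_line([*xy,z],rate=.03)
print(z,i,F,r.read_tcp_pos(),r.read_grip_width(),r.read_time())
E
python3 ins.py
```

```text
0.13699999999999998 0 [-2.5148  1.7255  5.2988] [ 0.5302 -0.2474  0.1384] 0.028091591861627407 27.5917
```

```bash
cat > press.py <<'E'
from h import *
def press(zmin,fmax=70):
    t=np.array(r.read_tcp_pos()); z=t[2]; log=[]
    while z>zmin:
        z-=.001; r.servo_line([t[0],t[1],z],rate=.02); F=r.read_contact_force(); log.append((z,r.read_tcp_pos()[2],F[2]))
        if F[2]>fmax: break
    print(np.array(log)); print(F,r.read_grip_width(),r.read_time())
E
python3 - <<'E'
from press import *
r.move_gripper(0,grip_force=100); r.pause(.2); press(.122)
E
```

```text
[[ 0.1374  0.1385  6.2696]
 [ 0.1364  0.1377  7.4917]
 [ 0.1354  0.1369  7.4406]
 [ 0.1344  0.1359  7.4721]
 [ 0.1334  0.1349  8.1811]
 [ 0.1324  0.1339  8.0308]
 [ 0.1314  0.1328  6.9193]
 [ 0.1304  0.1319  7.6649]
 [ 0.1294  0.1309  7.6298]
 [ 0.1284  0.1299  7.5702]
 [ 0.1274  0.1288  6.9638]
 [ 0.1264  0.1278  8.7812]
 [ 0.1254  0.1277 12.3156]
 [ 0.1244  0.1277 14.7344]
 [ 0.1234  0.1276 18.6379]
 [ 0.1224  0.1276 22.5578]
 [ 0.1214  0.1276 25.7971]]
[-11.7493   9.3051  25.7971] 0.027498612403516955 32.2583
```

```bash
python3 - <<'E'
from press import *
rot=[np.pi,0,YAW]; t=np.array(r.read_tcp_pos())
r.servo_line(t,rate=.02); print(r.read_contact_force())
r.move_gripper(.085); t=np.array(r.read_tcp_pos()); r.servo_line([t[0],t[1],.25],rate=.15)
x,y=.4912,-.0516
r.movep([x,y,.25],rot); 
r.servo_line([x,y,.140],rate=.12); print(r.read_contact_force(),r.read_tcp_pos())
r.move_gripper(0,grip_force=100); r.pause(.2); print(r.read_grip_width(),r.read_contact_force(),r.read_time())
press(.1225,40)
t=np.array(r.read_tcp_pos()); r.servo_line(t,rate=.02); r.move_gripper(.085); t=np.array(r.read_tcp_pos()); r.servo_line([t[0],t[1],.25],rate=.15)
r.movep(L(0,0,.33),rot); r.pause(.2); im,_=snap("chk")
S=imaging.read_camera("scene");D=imaging.read_camera("side")
s=S[195:325,190:360];d=D[190:310,285:405]
cv2.imwrite("pics/chk3.png",np.hstack([cv2.resize(s,(420,321),interpolation=2),cv2.resize(d,(321,321),interpolation=2)]))
print(r.read_time())
E
```

```text
[-4.7281  3.0693  5.8432]
[-0.6239  0.2723 -0.106 ] [ 0.4917 -0.0517  0.141 ]
0.027842990791601345 [-0.8583  1.2813  1.5105] 36.925
[[ 0.1393  0.1403  6.5569]
 [ 0.1383  0.1397  6.5203]
 [ 0.1373  0.1388  7.7538]
 [ 0.1363  0.1378  8.2657]
 [ 0.1353  0.1368  8.7422]
 [ 0.1343  0.1358  8.5592]
 [ 0.1333  0.1348  8.368 ]
 [ 0.1323  0.1338  7.8335]
 [ 0.1313  0.1328  8.3205]
 [ 0.1303  0.1318  7.6076]
 [ 0.1293  0.1308  8.3307]
 [ 0.1283  0.1298  6.6796]
 [ 0.1273  0.1288  7.2655]
 [ 0.1263  0.1285 11.0838]
 [ 0.1253  0.1285 16.1464]
 [ 0.1243  0.1285 19.2993]
 [ 0.1233  0.1284 24.4221]
 [ 0.1223  0.1284 28.0511]]
[-12.9414   5.9928  28.0511] 0.028025686621919958 41.425
44.3917
```

View pics/chk3.png

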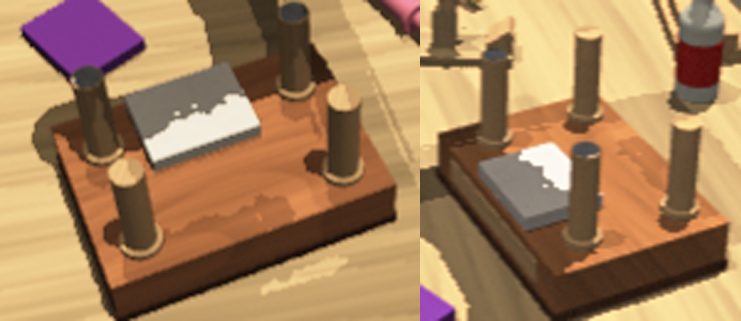

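View pics/chk.png

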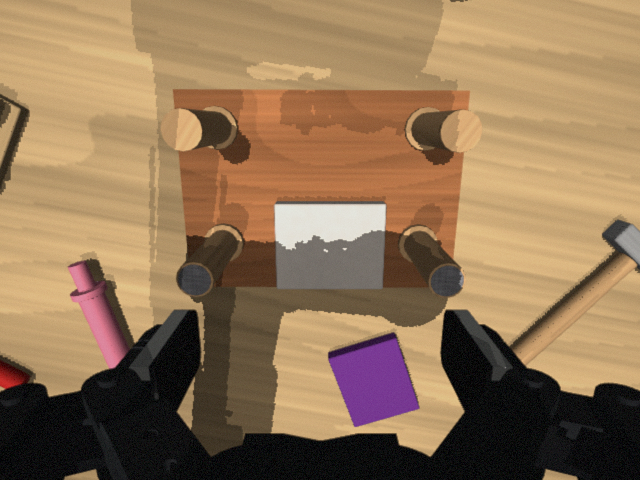

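```bash
python3 - <<'E'
from h import *
_,W=wcam("chk")
for y in(.1,-.1): print([proj(W,L(-.0505,y,z)) for z in(.168,.174,.18)])
for x,y in((195,279),(447,279)):
    q=onz(W,(x,y),.168)[:2]-O; print(q@EX,q@EY)
E
```

```text
[array([195.2085, 280.7229]), array([192.9497, 283.5906]), array([190.6081, 286.5634])]
[array([447.9583, 281.0834]), array([450.2503, 283.9585]), array([452.6262, 286.9392])]
-0.049040817951572176 0.10004207016187523
-0.04873738768547092 -0.09908766046531195
```

Both tops match the height expected when fully home (168 mm) and sit within about 1.5 mm of their sockets' axes. The gripper is clear of everything, so I hand the job in.

```bash
python3 -c "
from plant import r
print(r.close_job())"
```

```text
the job is handed in; nothing more can be done
None
```

I handed the job in at about 44 s of the 64 s allowed: both feet are pressed home and upright in their sockets, the offcut lies flat between the sockets, and the last pictures show nothing else moved, but no verdict was shown.

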